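# Set the gap of a sample stand and hold it

### The job

On the sample stand, unlock the clamp lever, slide the carriage along its rail until its pointer is at the white line on the stage, and lock the lever again. Then turn the winged thumbscrew clockwise until it seats on the glass, back it off a quarter turn, and finish while still holding its wing between the fingers at that setting. Leave the glassware and other loose things around the stand as they are.

Things in the scene. Friction and masses are not known exactly. Their poses are not given: they have to be found in the camera images.
- stand: Gap-setting stand: grey base plate 210 x 370 x 16 mm screwed to the bench, a rail along its length. Origin: centre of its underside. Its x axis points away from the robot, y along the rail (to the robot's left), z up; yaw within 0.3 rad. Parts below share these axes unless said otherwise.
- carriage (a joint): Travel (m) of the white carriage along the rail: 0 at the rail's right end, growing along the stand's +y to 0.18. It is a block 74 x 140 mm with an arm 50 mm wide reaching 60 mm towards the robot; tops 74 and 76 mm above the bench. Unlocked it slides with about 6 N plus 8 N per m/s; locked, a brake shoe holds it firmly.
- grip_tab (a point): The upright flat aluminium grip tab on the carriage by which it is slid: 34 mm long along x, 14 mm thick along y, from 74 to 115 mm above the bench. This point is on its centre line, 102 mm above the bench. It stands 70 mm in x and 50 mm in y from the thumbscrew's axis.
- pointer (a point): Tip of the thin dark pointer on the nose of the carriage arm (50 mm in front of the thumbscrew's axis, 55 mm above the bench). It moves with the carriage.
- mark (a point): Point on the white line (22 mm long, along x) on the tab of the fixed sample stage; the pointer's tip comes right above it when the carriage is at the mark. The stage is a steel pedestal 48 mm across with a glass disc (top 34 mm above the bench), tab towards the robot, on the base plate; always 50 to 170 mm to the left (+y) of the pointer at first.
- lever (a joint): Angle (rad) of the clamp lever on top of the carriage, turning about a vertical pin: 0 = locked (end stop; lever points to the stand's -y), 1.25 = unlocked (end stop). Grows anticlockwise seen from above: its end swings to +x to unlock. Stays where it is left; takes 2 to 4 N at the post. The shoe bites below about 0.4; locked means home near 0.
- lever_post (a point): The upright black round post at the lever's end: 14 mm across, from 78 to 112 mm above the bench. This point is on its axis, 100 mm above the bench and 60 mm from the pivot. This frame turns with the lever.
- lever_pivot (a point): A point on the lever's vertical pivot axis, 100 mm above the bench (25 mm above the lever's hub), 70 mm in +x from the thumbscrew's axis.
- screw (a joint): Angle (rad) of the thumbscrew, growing clockwise seen from above. It seats (spindle foot on the glass disc, hard stop) at 3.0; a quarter turn back is 1.43. Starts 0.65 to 1.25 rad short of seating. Stays where it is left; takes about 0.05 N m. The wing itself does not rise or fall.
- wing (a point): Middle of the thumbscrew's flat steel wing, on the screw's vertical axis, 117 mm above the bench. Wing 44 mm long along this point's own x axis, 12 mm thick along its own y, from 104 to 132 mm above the bench, turning with the screw; at screw angle 0 its length lies along the stand's x. Below it a stem 12 mm across down to a bush (20 mm across, top 84 mm up).
- jar: A bystander, to be left alone: an amber glass jar with a lid, 44 mm across, 60 mm high, behind the stand. Origin: centre of its underside.
- beaker: A bystander, to be left alone: an open glass beaker, 56 mm across, 70 mm high, behind the stand. Origin: centre of its underside.
- spatula: A bystander, to be left alone: a flat steel laboratory spatula, 120 x 12 x 6 mm, lying on the stand's base plate, in front of the carriage. Origin: centre of its underside (middle of its length).
- dish: A bystander, to be left alone: a closed clear petri dish, 84 mm across, 17 mm high, beside the stand's right end. Origin: centre of its underside.
- mortar: A bystander, to be left alone: a white ceramic mortar bowl, 110 mm across, 65 mm high, to the right. Origin: centre of its underside.
- wash_bottle: A bystander, to be left alone: a white plastic bottle with a cap, 60 mm across, 160 mm high, to the left. Origin: centre of its underside.

How it is judged:
By the outcome, as a careful person would: the job done as asked, in the order asked, and still so for the second after the job is handed in, while the arm keeps its last pose, push and grip.
It also fails if it takes over 72 s, if anything falls off the work surface, if the arm or the gripper's body presses on something with over 40 N, if the wrist force passes 120 N, or if a joint passes its speed limit or range.

### The arm

A 6-joint arm with a two-finger parallel gripper is mounted at the origin on the work surface. World frame = base frame: x ahead of the robot, y to its left, z up, the work surface at z = 0. Lengths are in m, angles in degrees, forces in N, time in s.
With the tool pointing down it reaches from about 0.4 to 0.825 m from the base axis. Payload 7 kg.
Tool frame: the origin (TCP) lies midway between the tips of the shut fingers; the grasp point (between the pads) lies 19 mm behind it; z points along the fingers, y is the direction in which the jaws open and shut (so a half turn about z gives the same grasp; the last joint's range is limited). The gripper opens to 88 mm and grips with 3 to 60 N. Pads are 19 mm wide; open, the fingers measure 130 mm over their backs; the gripper's body (78 mm by 193 mm) begins 47 mm behind the grasp point.
Start: joints at [-59.009, 20.546, 0.682, 0, -70.136, -16.507], TCP at [0.169, -0.654, 0.227] pointing down, gripper open.
Joint ranges: [-176.03, 176.03], [-82.01, 121.73], [-58.28, 71.71], [-173.87, 95.51], [-174.79, -0.11], [-173.66, 173.66]. Speed limits (degrees/s): [136.94, 136.94, 172.46, 180, 180, 180].

### API

Orientations are given as [roll, pitch, yaw] about the fixed x, y, z axes, in that order (R = Rz(yaw) Ry(pitch) Rx(roll)).
In Python, from plant import get_state, capture, close_job gives the robot as it stands.
- The arm moves only by the tool apply_moves, never from a script. Its argument "commands" is a list of rows, each an object with "grip": the opening, from 0 (shut) to 1 (fully open); "dp": the shift along the tool's x, y, z in mm, a list of three; "yaw": the turn about the tool's z in rad. A call has 1 to 12 rows; each row is the pose to reach, as a shift and turn from the pose commanded when the call began, along the tool's axes at that moment; what a row does not reach only later rows make up. A row lasts 1/8 s, in which the tool goes at most 62.5 mm and 10.7 degrees, less where a joint would pass 70% of its speed; a pose out of reach is approached as far as the arm can. A call with a gripper value outside its range is refused whole. The fingers move at their own pace and stop on an object; "newtons" is the grip in N (left out, the last holds). Time passes only in rows, so rows that repeat a pose let the fingers close. It gives the time, the measured TCP pose, the force and the opening at its end, in the units of the state.
- get_state(): the state, without advancing time (a new reading comes with each control period).
- capture(name): name is "scene" or "side" or "wrist"; returns a dict with "color" (420x560x3 uint8, red, green, blue), "camera_matrix" (3x3 intrinsics, pixels), "k1" (the pictures are not rectified: a ray, as slopes to the right and down, at radius r is drawn at 1 + k1 r^2 times it, then the intrinsics apply), "xyz" and "rotation" of the camera in the world; the wrist camera has in their place "T_tool_cam" (4x4, takes a point from camera to tool coordinates, whose origin is the TCP and whose axes are the flange's). Camera axes: x right, y up, looking along -z (the intrinsics and any distortion apply to the point x, -y, -z); pixel columns grow to the right and rows downward; lengths in m; the calibration is good to about 2 mm. A picture is of the moment at which its call begins: read the wrist's pose just before it. There is no depth.
- close_job(): hands the job in, once; it reports no verdict.
The state is a dict: "time_s": time; "joints": joint angles; "qd": joint speeds; "joint_torque": joint torques, N m; "tcp_pos": TCP position; "eef_rot": TCP orientation; "contact_force": force on the tool from outside, world axes, zero at the start; "moment": the same for the moment, N m; "gripper_width": finger opening in m.
Only numpy, scipy, OpenCV 4.12 (cv2) and the standard library are available. Lean on these libraries where they do the work, as an engineer would, in place of code of your own. Each camera call takes 0.05 s, during which the arm holds its last target.

## Working session

There is one attempt and no reset: what is moved stays moved. The work goes in short steps, Python scripts to look and compute and a tool call to move; the robot and the scene stay as the last step left them, time stands still between calls to the robot, and variables do not carry over. Pictures are saved under pics/ and viewed, and the job is handed in when it is done.

Besides the shell and the picture viewer there is one more tool, called after "Call:" by a JSON object that holds its "api" and its "payload", one argument or row to a line. apply_moves: Moves the arm, as the interface text tells. Its arguments: {"type":"object","properties":{"commands":{"type":"array","items":{"type":"object","properties":{"grip":{"type":"number"},"dp":{"type":"array","items":{"type":"number"}},"yaw":{"type":"number"}}}},"newtons":{"type":"number"}},"required":["commands"]}

```bash
mkdir -p pics; ls
python3 - <<'E'
from plant import get_state, capture
import cv2
s=get_state()
for k,v in s.items(): print(k,v)
for n in ("scene","side","wrist"):
    c=capture(n); cv2.imwrite(f"pics/{n}0.png",c["color"][:,:,::-1])
    print(n,{k:v for k,v in c.items() if k!="color"})
E
```

```text
pics
time_s 0.0
joints [-5.90098751e+01  2.05920038e+01  6.32959241e-01 -1.95028946e-02
 -7.01344476e+01 -1.65067844e+01]
qd [-0.00320987 -0.01143302 -0.02702836  0.00170502 -0.00111992  0.04597285]
joint_torque [-4.18003274e-04 -5.82716525e+01  2.93052506e+01  6.99727044e+00
  6.98545278e-03 -1.88494473e-04]
tcp_pos [ 0.16866416 -0.65308536  0.22561201]
eef_rot [ 1.79905151e+02 -8.98814283e-03 -1.65523294e+02]
contact_force [-0.04906581 -0.74589821  0.82708353]
moment [ 0.00603257 -0.04172854  0.02382042]
gripper_width 0.08756906606762727
scene {'camera_matrix': array([[529.18445817,   0.        , 275.41076744],
       [  0.        , 529.18445817, 209.38456658],
       [  0.        ,   0.        ,   1.        ]]), 'k1': 0.05859203417778427, 'xyz': array([ 1.18978704, -0.78390839,  0.85394023]), 'rotation': array([52.24198329,  0.08668481, 37.44957115])}
side {'camera_matrix': array([[440.95929155,   0.        , 274.61497745],
       [  0.        , 440.95929155, 214.5260335 ],
       [  0.        ,   0.        ,   1.        ]]), 'k1': -0.00569066036688681, 'xyz': array([0.32404785, 0.77123205, 1.01021766]), 'rotation': array([ 4.18069140e+01,  1.06802493e-01, -1.61005847e+02])}
wrist {'camera_matrix': array([[303.04964845,   0.        , 278.80800541],
       [  0.        , 303.04964845, 205.9160684 ],
       [  0.        ,   0.        ,   1.        ]]), 'k1': -0.06946316320368968, 'T_tool_cam': array([[-7.54234968e-04,  9.60691306e-01,  2.77617803e-01,
         7.38287824e-02],
       [ 9.99999625e-01,  8.42478324e-04, -1.98571257e-04,
         2.43988408e-04],
       [-4.24652662e-04,  2.77617550e-01, -9.60691582e-01,
        -1.58346870e-01],
       [ 0.00000000e+00,  0.00000000e+00,  0.00000000e+00,
         1.00000000e+00]])}
```

View pics/scene0.png

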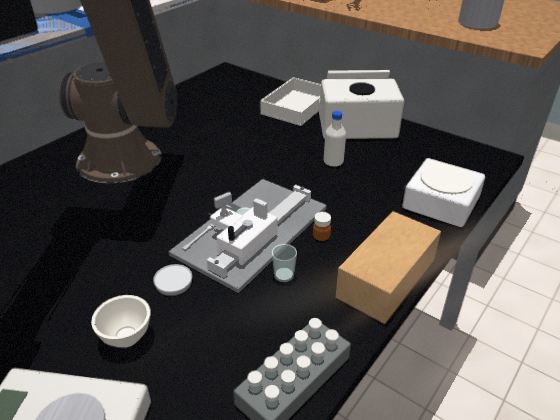

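View pics/side0.png

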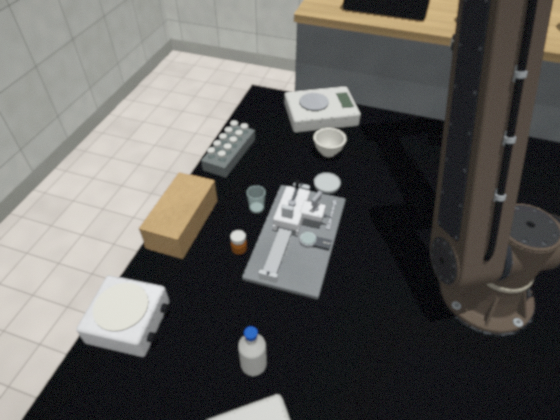

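View pics/wrist0.png

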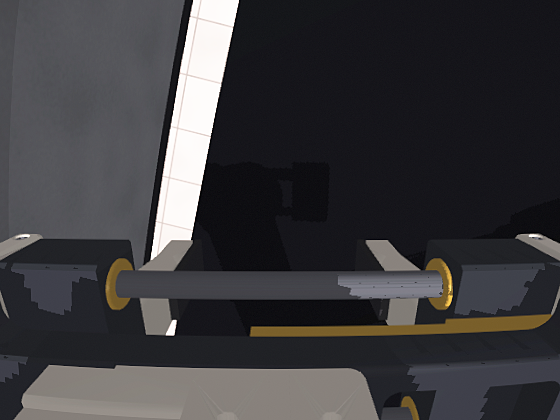

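The scene view has the stand near (250,232) and the side view near (297,238). The wrist view doesn't show the stand. I'll zoom in on the stand.

```bash
cat > h.py <<'E'
import numpy as np, cv2
from scipy.spatial.transform import Rotation as R
def pose(c,s=None):
    if "xyz" in c: return np.array(c["xyz"]), R.from_euler('xyz',c["rotation"],degrees=True).as_matrix()
    Rt=R.from_euler('xyz',s["eef_rot"],degrees=True).as_matrix(); T=c["T_tool_cam"]
    return Rt@T[:3,3]+s["tcp_pos"], Rt@T[:3,:3]
def ray(c,uv,s=None):
    p,Rm=pose(c,s); K=c["camera_matrix"]
    xd=np.array([(uv[0]-K[0,2])/K[0,0],(uv[1]-K[1,2])/K[1,1]])
    x=xd.copy()
    for _ in range(20): x=xd/(1+c["k1"]*(x@x))
    d=Rm@np.array([x[0],-x[1],-1.]); return p,d/np.linalg.norm(d)
def onz(c,uv,z,s=None):
    p,d=ray(c,uv,s); return p+d*(z-p[2])/d[2]
def proj(c,P,s=None):
    p,Rm=pose(c,s); q=Rm.T@(np.array(P)-p); x=np.array([q[0],-q[1]])/-q[2]
    x=x*(1+c["k1"]*(x@x)); K=c["camera_matrix"]; return np.array([K[0,0]*x[0]+K[0,2],K[1,1]*x[1]+K[1,2]])
def tri(rays):
    A=np.zeros((3,3));b=np.zeros(3)
    for p,d in rays:
        M=np.eye(3)-np.outer(d,d);A+=M;b+=M@p
    return np.linalg.solve(A,b)
def crop(img,x0,y0,x1,y1,f,name):
    o=cv2.resize(img[y0:y1,x0:x1,::-1],None,fx=f,fy=f,interpolation=cv2.INTER_CUBIC); cv2.imwrite(name,o)
E
python3 - <<'E'
from plant import *; from h import *
c=capture("scene"); crop(c["color"],165,170,335,290,4.7,"pics/s1.png")
c=capture("side"); crop(c["color"],235,170,355,300,4.6,"pics/d1.png")
E
```

```text
(no output)
```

View pics/s1.png

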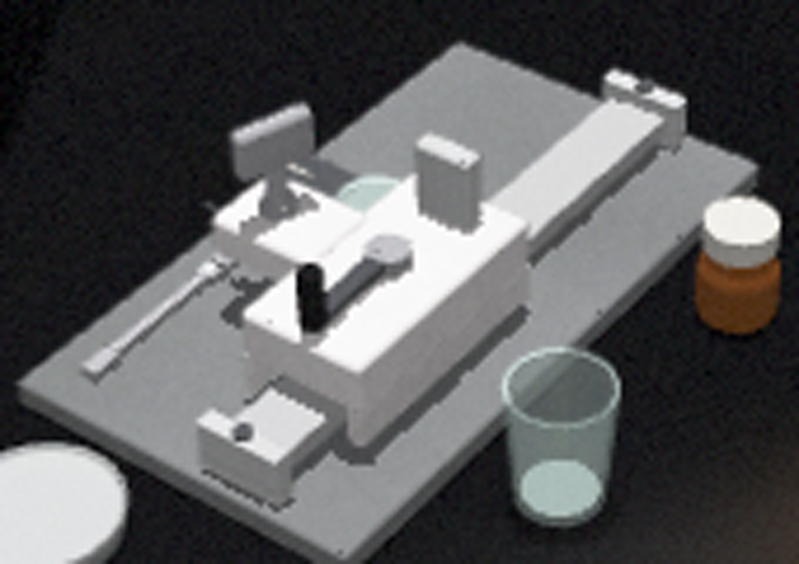

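View pics/d1.png

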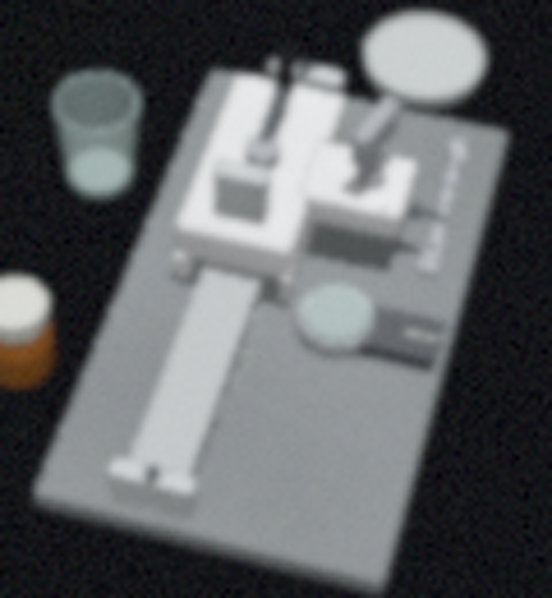

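Run:
```python
from plant import *; from h import *
c=capture("scene"); d=capture("side")
S=lambda u,v:((u+.5)/4.7-.5+165,(v+.5)/4.7-.5+170)
D=lambda u,v:((u+.5)/4.6-.5+235,(v+.5)/4.6-.5+170)
for n,p in dict(NL=(460,42),FL=(757,166),NR=(18,385),FR=(345,556)).items(): print('scene',n,onz(c,S(*p),.016).round(4))
for n,p in dict(FR=(213,70),NR=(510,132),NL=(385,588),FL=(35,496)).items(): print('side',n,onz(d,D(*p),.016).round(4))
# post top z=.112, pivot hub top ~.080, tab top, wing top
for n,s_,d_ in [("post top",(311,265),(272,65)),("tabtop",(449,150),(244,168)),("hub",(390,245),(263,148)),("wingtop",(273,128),(382,113))]:
    print(n, tri([ray(c,S(*s_)),ray(d,D(*d_))]).round(4))
print("post",onz(c,S(311,267),.112),"tab",onz(c,S(449,150),.115),onz(d,D(244,168),.115))
print("wing ends",onz(c,S(233,143),.132),onz(c,S(311,108),.132),onz(d,D(395,97),.132),onz(d,D(370,133),.132))
print("mark",onz(d,D(418,334),.03),onz(c,S(300,170),.03))
```

```text
scene NL [0.4165 0.1641 0.016 ]
scene FL [0.6237 0.169  0.016 ]
scene NR [ 0.4298 -0.2054  0.016 ]
scene FR [ 0.6355 -0.1956  0.016 ]
side FR [ 0.6378 -0.1967  0.016 ]
side NR [ 0.4277 -0.205   0.016 ]
side NL [0.4144 0.1668 0.016 ]
side FL [0.6237 0.1734 0.016 ]
post top [ 0.5693 -0.1271  0.1095]
tabtop [ 0.5624 -0.0257  0.1155]
hub [ 0.5636 -0.0729  0.0859]
wingtop [ 0.4943 -0.0805  0.1314]
post [ 0.56557414 -0.1321063   0.112     ] tab [ 0.56237072 -0.02498818  0.115     ] [ 0.56218542 -0.02645192  0.115     ]
wing ends [ 0.49002375 -0.10155964  0.132     ] [ 0.50095816 -0.05685225  0.132     ] [ 0.48863202 -0.09743385  0.132     ] [ 0.49491166 -0.06308868  0.132     ]
mark [ 0.44110587 -0.00441355  0.03      ] [ 0.4369467  -0.00117902  0.03      ]
```

Call:
{"api": "apply_moves", "payload": {
  "commands": [
    {"dp": [-40,44,-20],"yaw": -0.1,"grip": 1},
    {"dp": [-90,99,-40],"yaw": -0.22,"grip": 1},
    {"dp": [-130,143,-60],"yaw": -0.35,"grip": 1},
    {"dp": [-170,187,-75],"yaw": -0.48,"grip": 1},
    {"dp": [-210,231,-75],"yaw": -0.6,"grip": 1},
    {"dp": [-250,275,-75],"yaw": -0.72,"grip": 1},
    {"dp": [-290,319,-75],"yaw": -0.85,"grip": 1},
    {"dp": [-330,363,-75],"yaw": -0.97,"grip": 1},
    {"dp": [-370,407,-75],"yaw": -1.1,"grip": 1},
    {"dp": [-410,451,-75],"yaw": -1.22,"grip": 1},
    {"dp": [-450,495,-75],"yaw": -1.353,"grip": 1},
    {"dp": [-480,528,-75],"yaw": -1.353,"grip": 1}
  ]
}}

```text
time_s: 1.85
tcp_pos: [0.5022, -0.0199, 0.3018]
eef_rot: [-180.0, 0.0, -87.8]
contact_force: [0.9, -0.3, -0.3]
gripper_width: 0.0877
```

Run:
```python
from plant import *; from h import *
s=get_state();print(s["tcp_pos"],s["eef_rot"],s["joints"])
c=capture("wrist"); cv2.imwrite("pics/w1.png",c["color"][:,:,::-1])
```

```text
[ 0.50221202 -0.01992661  0.30181816] [-1.79958304e+02  1.41730899e-02 -8.78043713e+01] [ 2.01607767e+01  1.57797888e+00 -1.34632530e+01 -6.43742316e-04
 -7.49147339e+01 -1.79649859e+01]
```

View pics/w1.png

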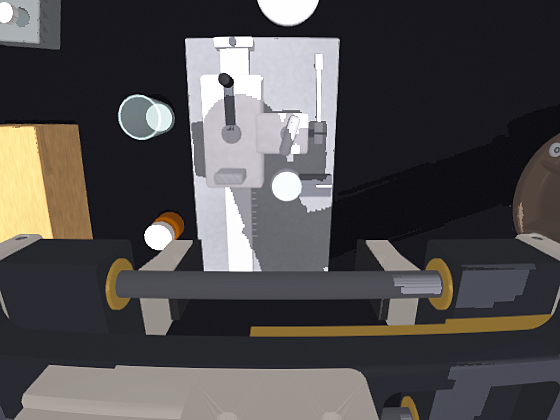

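Run:
```python
from plant import *; from h import *
c=capture("wrist"); crop(c["color"],185,30,345,215,4.3,"pics/w1c.png")
np.save("w1.npy",c["color"])
```

```text
(no output)
```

View pics/w1c.png

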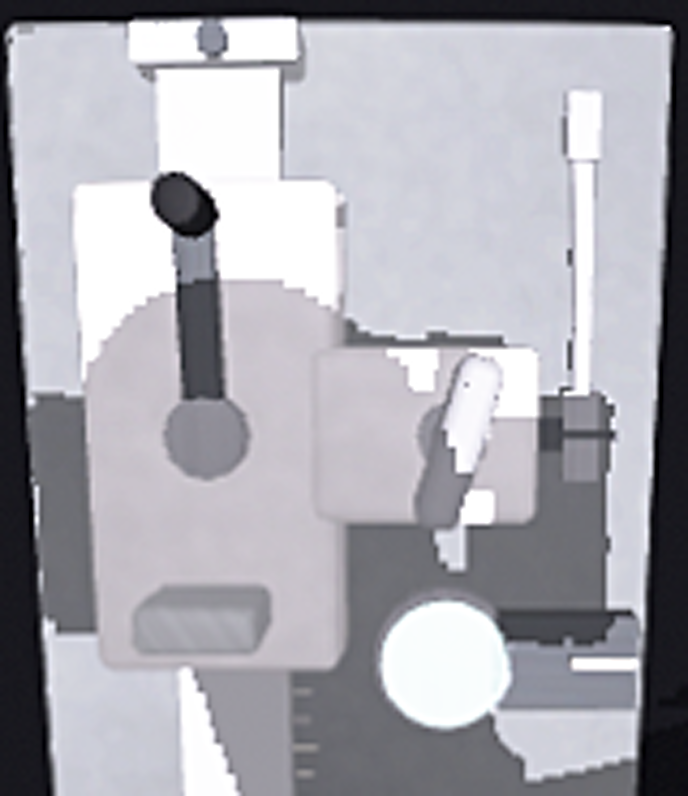

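Run:
```python
from plant import *; from h import *
s=get_state(); c=capture("wrist")
W=lambda u,v:((u+.5)/4.3-.5+185,(v+.5)/4.3-.5+30)
f=lambda n,p,z:print(n,onz(c,W(*p),z,s).round(4))
print(pose(c,s)[0])
f("post",(176,193),.112);f("hub",(206,437),.084);f("tab",(195,634),.115)
f("wA",(481,360),.132);f("wB",(434,522),.132);f("wc",(458,441),.132)
f("ptr",(614,433),.055);
for z in (.024,.030,.034): f("mark%g"%z,(604,663),z)
f("disc",(445,664),.034)
f("NR",(672,28),.016);f("FR",(8,30),.016)
```

```text
[ 0.5066816  -0.09325098  0.45942139]
post [ 0.5659 -0.1379  0.112 ]
hub [ 0.5623 -0.0768  0.084 ]
tab [ 0.5608 -0.0264  0.115 ]
wA [ 0.4887 -0.0996  0.132 ]
wB [ 0.4984 -0.0602  0.132 ]
wc [ 0.4934 -0.0802  0.132 ]
ptr [ 0.4431 -0.0814  0.055 ]
mark0.024 [ 0.4356 -0.0039  0.024 ]
mark0.03 [ 0.4366 -0.0052  0.03  ]
mark0.034 [ 0.4372 -0.006   0.034 ]
disc [ 0.4902 -0.0036  0.034 ]
NR [ 0.4278 -0.2052  0.016 ]
FR [ 0.6352 -0.1977  0.016 ]
```

Call:
{"api": "apply_moves", "payload": {
  "commands": [
    {"dp": [30,-15,35],"yaw": 0,"grip": 0.5},
    {"dp": [65,-32,70],"yaw": 0,"grip": 0.5},
    {"dp": [95,-47,105],"yaw": 0,"grip": 0.5},
    {"dp": [120,-59,140],"yaw": 0,"grip": 0.5},
    {"dp": [120,-59,150],"yaw": 0,"grip": 0.5},
    {"dp": [120,-59,170],"yaw": 0,"grip": 0.5},
    {"dp": [120,-59,190],"yaw": 0,"grip": 0.5},
    {"dp": [120,-59,205],"yaw": 0,"grip": 0.5},
    {"dp": [120,-59,215],"yaw": 0,"grip": 0.5},
    {"dp": [120,-59,215],"yaw": 0,"grip": 0.5}
  ]
}}

```text
time_s: 3.25
tcp_pos: [0.5644, -0.1401, 0.0863]
eef_rot: [180.0, -0.0, -88.0]
contact_force: [0.9, -0.3, 0.7]
gripper_width: 0.0441
```

Run:
```python
from plant import *; from h import *
s=get_state();print(s["tcp_pos"],s["eef_rot"],s["gripper_width"],s["contact_force"])
c=capture("wrist"); cv2.imwrite("pics/w2.png",c["color"][:,:,::-1])
c=capture("scene"); crop(c["color"],165,140,335,290,4,"pics/s2.png")
```

```text
[ 0.564356   -0.14011667  0.08630468] [ 1.79958919e+02 -3.33651076e-03 -8.79913599e+01] 0.04414416839915413 [ 0.89561509 -0.25303771  0.71142215]
```

View pics/w2.png

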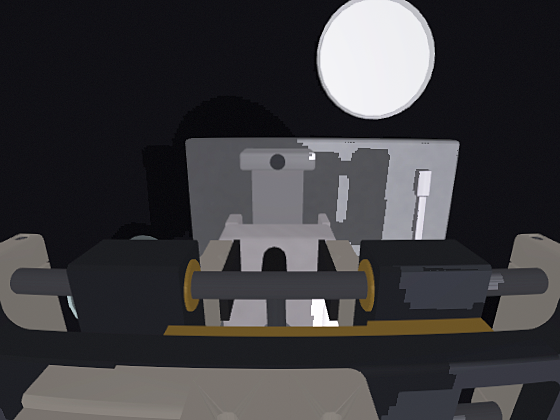

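View pics/s2.png

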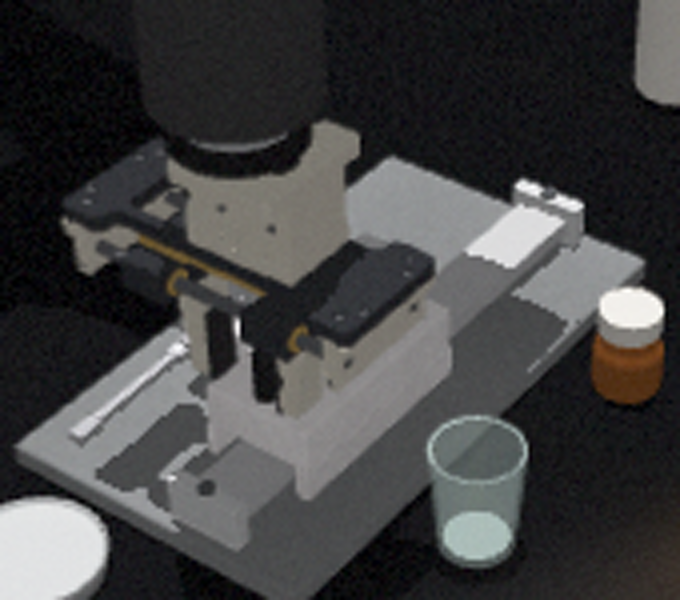

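Call:
{"api": "apply_moves", "payload": {
  "commands": [
    {"dp": [-2.5,-1.5,0],"yaw": 0,"grip": 0.5},
    {"dp": [-2.5,-1.5,0],"yaw": 0,"grip": 0.1},
    {"dp": [-2.5,-1.5,0],"yaw": 0,"grip": 0.1},
    {"dp": [-2.5,-1.5,0],"yaw": 0,"grip": 0.1},
    {"dp": [-2.5,-1.5,0],"yaw": 0,"grip": 0.1}
  ],
  "newtons": 10
}}

```text
time_s: 3.98
tcp_pos: [0.5664, -0.1376, 0.0866]
eef_rot: [-180.0, -0.0, -88.0]
contact_force: [1.7, -0.3, -0.7]
gripper_width: 0.0139
```

Call:
{"api": "apply_moves", "payload": {
  "commands": [
    {"dp": [-0.4,-7.2,0],"yaw": -0.12,"grip": 0.1},
    {"dp": [-1.7,-14.3,0],"yaw": -0.24,"grip": 0.1},
    {"dp": [-3.8,-21.1,0],"yaw": -0.36,"grip": 0.1},
    {"dp": [-6.8,-27.7,0],"yaw": -0.48,"grip": 0.1},
    {"dp": [-10.5,-33.9,0],"yaw": -0.6,"grip": 0.1},
    {"dp": [-14.9,-39.6,0],"yaw": -0.72,"grip": 0.1},
    {"dp": [-20,-44.7,0],"yaw": -0.84,"grip": 0.1},
    {"dp": [-25.6,-49.2,0],"yaw": -0.96,"grip": 0.1},
    {"dp": [-31.7,-52.9,0],"yaw": -1.08,"grip": 0.1},
    {"dp": [-38.3,-55.9,0],"yaw": -1.2,"grip": 0.1},
    {"dp": [-41.1,-56.9,0],"yaw": -1.25,"grip": 0.1},
    {"dp": [-41.1,-56.9,0],"yaw": -1.25,"grip": 0.1}
  ]
}}

```text
time_s: 5.48
tcp_pos: [0.6225, -0.0942, 0.0867]
eef_rot: [-180.0, -0.1, -16.4]
contact_force: [3.7, 1.2, -1.4]
gripper_width: 0.0137
```

Call:
{"api": "apply_moves", "payload": {
  "commands": [
    {"dp": [0,0,0],"yaw": 0,"grip": 0.5},
    {"dp": [0,0,0],"yaw": 0,"grip": 0.5},
    {"dp": [0,0,-15],"yaw": 0,"grip": 0.5},
    {"dp": [0,0,-45],"yaw": 0,"grip": 0.5},
    {"dp": [0,0,-80],"yaw": 0.1,"grip": 0.5},
    {"dp": [-15,-9,-90],"yaw": 0.28,"grip": 0.4},
    {"dp": [-30,-18,-90],"yaw": 0.46,"grip": 0.4},
    {"dp": [-45,-27,-90],"yaw": 0.64,"grip": 0.4},
    {"dp": [-60,-36,-90],"yaw": 0.82,"grip": 0.4},
    {"dp": [-78,-47,-90],"yaw": 1.0,"grip": 0.4},
    {"dp": [-78,-47,-90],"yaw": 1.18,"grip": 0.4},
    {"dp": [-78,-47,-90],"yaw": 1.36,"grip": 0.4}
  ]
}}

```text
time_s: 6.98
tcp_pos: [0.5599, -0.0272, 0.178]
eef_rot: [-179.9, 0.0, -94.6]
contact_force: [0.5, -0.3, -0.5]
gripper_width: 0.0349
```

Call:
{"api": "apply_moves", "payload": {
  "commands": [
    {"dp": [0,0,0],"yaw": 0.18,"grip": 0.4},
    {"dp": [0,0,0],"yaw": 0.36,"grip": 0.4},
    {"dp": [0,0,0],"yaw": 0.54,"grip": 0.4},
    {"dp": [0,0,0],"yaw": 0.72,"grip": 0.4},
    {"dp": [0,0,0],"yaw": 0.9,"grip": 0.4},
    {"dp": [0,0,0],"yaw": 1.08,"grip": 0.4},
    {"dp": [0,0,0],"yaw": 1.26,"grip": 0.4},
    {"dp": [0,0,0],"yaw": 1.4,"grip": 0.4},
    {"dp": [0,0,0],"yaw": 1.456,"grip": 0.4},
    {"dp": [0,0,0],"yaw": 1.456,"grip": 0.4}
  ]
}}

```text
time_s: 8.22
tcp_pos: [0.56, -0.0275, 0.1776]
eef_rot: [180.0, 0.1, -177.7]
contact_force: [-0.4, -0.1, -0.2]
gripper_width: 0.0349
```

Run:
```python
from plant import *; from h import *
s=get_state();print(s["tcp_pos"],s["eef_rot"],s["gripper_width"],s["joints"])
c=capture("wrist"); cv2.imwrite("pics/w3.png",c["color"][:,:,::-1])
```

```text
[ 0.56002377 -0.02749112  0.1776133 ] [ 1.79992726e+02  5.91178325e-02 -1.77701355e+02] 0.03486781191397176 [ 1.71987710e+01  1.19808595e+01 -1.80003936e+01  9.43948241e-03
 -5.99597467e+01 -1.04904844e+02]
```

View pics/w3.png

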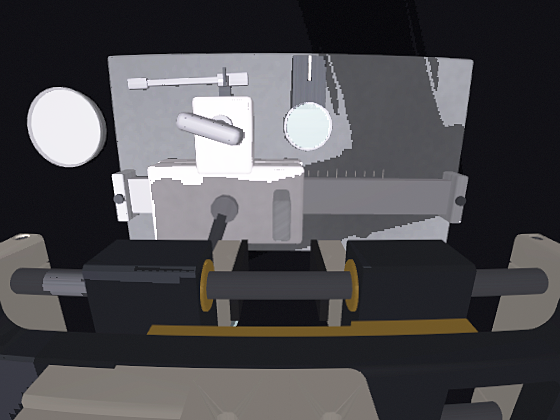

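Run:
```python
from plant import *; from h import *
c=capture("wrist"); crop(c["color"],180,40,345,260,3.6,"pics/w3c.png")
```

```text
(no output)
```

View pics/w3c.png

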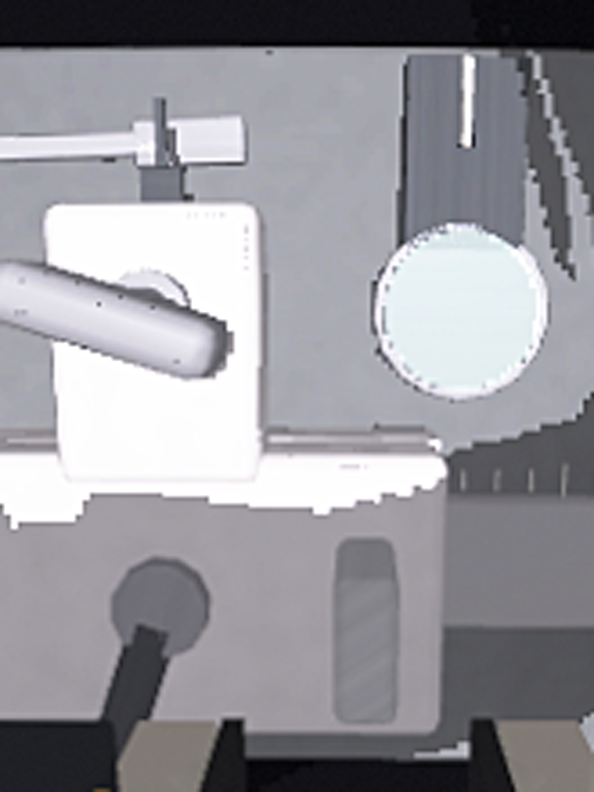

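```bash
cat > m.py <<'E'
from plant import *; from h import *
E
python3 - <<'E'
from m import *
s=get_state(); c=capture("wrist")
W=lambda u,v:((u+.5)/3.6-.5+180,(v+.5)/3.6-.5+40)
f=lambda n,p,z:print(n,onz(c,W(*p),z,s).round(4))
f("tab",(367,650),.115);f("ptr",(159,99),.055);f("ptr root",(162,160),.055)
for z in (.026,.030,.034): f("m%g far"%z,(468,147),z);f("m near",(468,56),z)
f("disc",(462,311),.034);f("hub",(160,607),.084);f("wing",(108,319),.132)
E
```

```text
tab [ 0.5611 -0.0248  0.115 ]
ptr [ 0.4443 -0.0792  0.055 ]
ptr root [ 0.4583 -0.0784  0.055 ]
m0.026 far [ 0.449  -0.0017  0.026 ]
m near [ 0.4262 -0.0031  0.026 ]
m0.03 far [ 0.4495 -0.0021  0.03  ]
m near [ 0.427  -0.0035  0.03  ]
m0.034 far [ 0.45   -0.0025  0.034 ]
m near [ 0.4278 -0.0038  0.034 ]
disc [ 0.4917 -0.0014  0.034 ]
hub [ 0.5628 -0.0744  0.084 ]
wing [ 0.4937 -0.0751  0.132 ]
```

Call:
{"api": "apply_moves", "payload": {
  "commands": [
    {"dp": [-1,1,30],"yaw": 0,"grip": 0.4},
    {"dp": [-1,1,60],"yaw": 0,"grip": 0.4},
    {"dp": [-1,1,80],"yaw": 0,"grip": 0.4},
    {"dp": [-1,1,91],"yaw": 0,"grip": 0.4},
    {"dp": [-1,1,91],"yaw": 0,"grip": 0.1},
    {"dp": [-1,1,91],"yaw": 0,"grip": 0.1},
    {"dp": [-1,1,91],"yaw": 0,"grip": 0.1},
    {"dp": [-1,1,91],"yaw": 0,"grip": 0.1}
  ],
  "newtons": 30
}}

```text
time_s: 9.38
tcp_pos: [0.5615, -0.026, 0.0865]
eef_rot: [180.0, 0.1, -177.7]
contact_force: [-0.5, 1.9, 5.3]
gripper_width: 0.014
```

Run:
```python
from plant import *; from h import *
s=get_state();print(s["tcp_pos"],s["eef_rot"],s["gripper_width"],s["contact_force"],s["moment"])
c=capture("wrist"); cv2.imwrite("pics/w4.png",c["color"][:,:,::-1])
```

```text
[ 0.56151034 -0.02603808  0.08650602] [ 1.79969418e+02  1.03088293e-01 -1.77716762e+02] 0.013954846466970896 [-0.53155991  1.86740066  5.2501011 ] [ 0.85227643  0.35684849 -0.17491353]
```

View pics/w4.png

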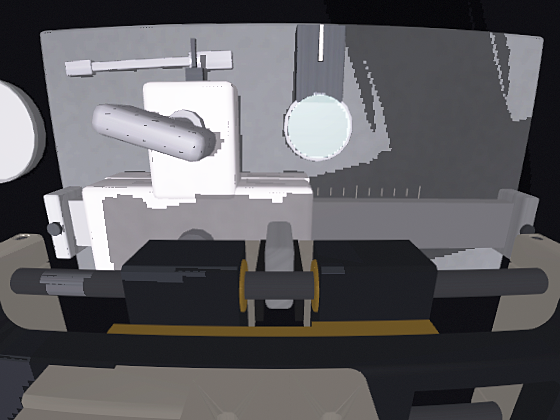

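Call:
{"api": "apply_moves", "payload": {
  "commands": [
    {"dp": [0,4,0],"yaw": 0,"grip": 0.1},
    {"dp": [0,12,0],"yaw": 0,"grip": 0.1},
    {"dp": [0,20,0],"yaw": 0,"grip": 0.1},
    {"dp": [0,28,0],"yaw": 0,"grip": 0.1},
    {"dp": [0,36,0],"yaw": 0,"grip": 0.1},
    {"dp": [0,44,0],"yaw": 0,"grip": 0.1},
    {"dp": [0,52,0],"yaw": 0,"grip": 0.1},
    {"dp": [0,60,0],"yaw": 0,"grip": 0.1},
    {"dp": [0,67,0],"yaw": 0,"grip": 0.1},
    {"dp": [-0.3,73,0],"yaw": 0,"grip": 0.1},
    {"dp": [-0.3,76,0],"yaw": 0,"grip": 0.1},
    {"dp": [-0.3,76,0],"yaw": 0,"grip": 0.1}
  ]
}}

```text
time_s: 10.92
tcp_pos: [0.5589, 0.0492, 0.0865]
eef_rot: [-180.0, 0.1, -177.7]
contact_force: [0.9, -4.1, 6.2]
gripper_width: 0.014
```

Run:
```python
from plant import *; from h import *
s=get_state();print(s["tcp_pos"],s["eef_rot"],s["gripper_width"],s["contact_force"],s["moment"])
c=capture("wrist"); crop(c["color"],150,0,350,180,4,"pics/w5.png")
c=capture("side"); crop(c["color"],235,170,355,300,4.6,"pics/d5.png")
```

```text
[0.55894169 0.04915228 0.0864872 ] [-1.79959672e+02  8.84553375e-02 -1.77702230e+02] 0.013955539571502548 [ 0.91158302 -4.06971902  6.23820224] [-1.07548929 -0.32716626 -0.18033125]
```

View pics/w5.png

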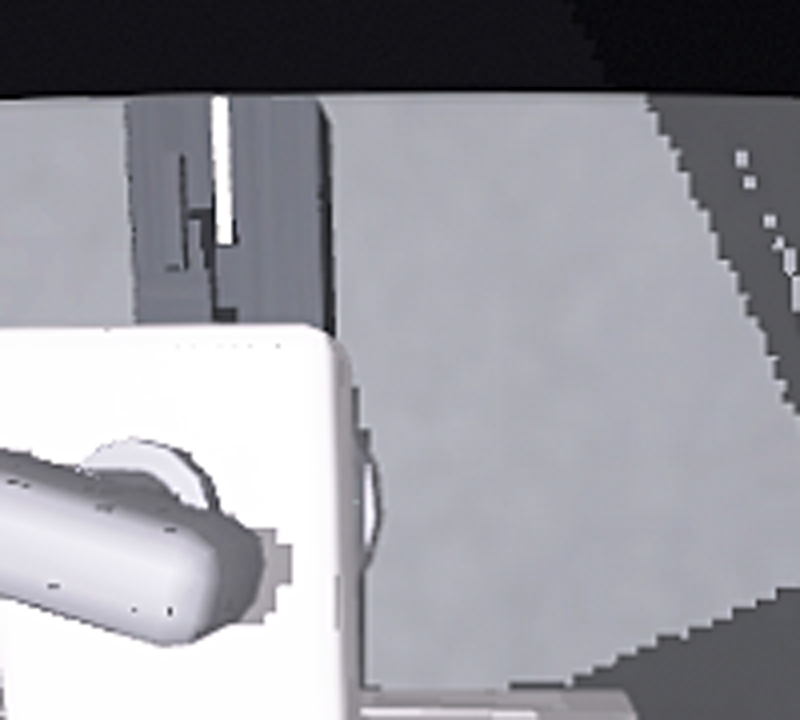

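View pics/d5.png

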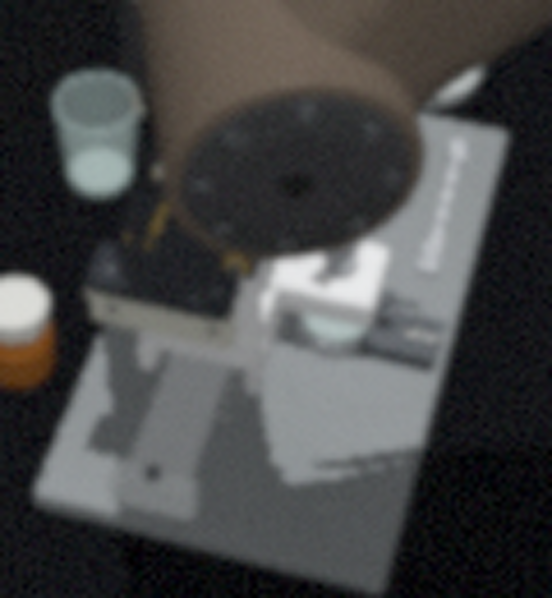

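Run:
```python
from m import *
s=get_state(); c=capture("wrist")
W=lambda u,v:((u+.5)/4-.5+150,(v+.5)/4-.5)
f=lambda n,p,z:(print(n,onz(c,W(*p),z,s).round(4)))
f("ptr",(183,157),.055);f("ptr root",(187,262),.055)
for z in (.026,.030,.034): f("m%g far"%z,(226,243),z);f("m near",(219,97),z)
im=c["color"][:,:,:].mean(2)
print(im[36:70:3,188:212].astype(int))
```

```text
ptr [ 0.4417 -0.003   0.055 ]
ptr root [ 0.4561 -0.0027  0.055 ]
m0.026 far [ 0.4485 -0.0036  0.026 ]
m near [ 0.4258 -0.0046  0.026 ]
m0.03 far [ 0.4492 -0.0026  0.03  ]
m near [ 0.4268 -0.0036  0.03  ]
m0.034 far [ 0.4498 -0.0017  0.034 ]
m near [ 0.4279 -0.0027  0.034 ]
[[121 121 120 118 117 118 118 119 121 120 123 122 120 115  98 251 255 255
  250 150 113 123 124 123]
 [120 120 124 126 127 130 117  56 104 124 122 123 121 117 101 214 255 255
  255 168 112 123 123 124]
 [124 120 121 127 126 129 116  64 100 125 124 122 121 119 108 160 255 255
  255 174 112 123 124 124]
 [124 120 121 125 126 130 118  74  95 125 124 123 122 119 110 142 255 255
  255 176 115 122 125 124]
 [123 122 122 125 126 129 119  69  94 127 124 123 122 122 116  66 255 255
  255 182 112 122 125 124]
 [123 121 121 124 126 127 120  73  85 125 132 132 130 131 126  37 255 255
  255 228 106 122 126 126]
 [123 122 122 125 127 128 133  83  75  66  55  56  61  61  56  33 255 255
  255 255  99 124 126 125]
 [123 123 122 125 127 128 134  87  77 120 127 134  68  60  58  35 194 255
  255 255  38 128 127 126]
 [122 124 121 125 127 128 132 100  62 121 127 134  61  60  59  51 169 255
  253 250  41  68 131 127]
 [121 123 121 124 127 128 131 117  51 125 126 131 103  57  57  62 130 123
  124 125 125 125 127 126]
 [122 123 123 112  98  94  93 126  45 105 127 127 129  50  54  68 129 123
  124 124 125 125 128 126]
 [121 121 122 123 123 124 124 124 124 124 123 123 124 125  79  58 114 125
  125 125 124 126 127 126]]
```

Run:
```python
from m import *
im=cv2.imread("pics/w4.png"); print(im.mean(2)[34:72:3,184:206].astype(int))
s=get_state(); c=capture("wrist")
print(c["color"][36:72:4,186:200].tolist()[3])
crop(c["color"],180,15,225,90,8,"pics/w6.png")
```

```text
[[157 156 156 157 157 155 156 155 157 156 156 157 157 157 158 159 158 158
  159 158 159 158]
 [157 156 157 156 157 158 151 153 153 153 155 162 159 158 157 158 156 157
  157 157 157 157]
 [156 156 157 156 156 159 131 110 114 116 102  53 126 164 157 157 157 157
  157 156 157 157]
 [157 156 157 156 157 158 144 110 113 117 101  70 132 164 158 157 156 157
  156 157 157 156]
 [159 156 157 157 158 160 152 108 114 117 105  62 124 166 158 157 157 157
  157 157 157 157]
 [158 157 158 157 157 160 152 118 113 117 106  56 129 165 157 156 156 156
  155 155 156 155]
 [157 157 156 154 162 192 187 138 109 116 116  64 138 210 219 217 218 222
  223 225 223 225]
 [157 156 156 150 157 206 207 138 106 114 119  61 104 217 229 233 119  90
   94  95  93  84]
 [226 227 227 225 223 235 241 171 102 114 119  68  55 247 248 255 122 107
  112 112 108 109]
 [222 223 223 222 221 243 255 236  96 113 119  82  77 255 255 255 108 103
  113 113 107 122]
 [231 229 228 227 222 210 218 162 113 112 120 103  21 230 218 217 230  89
  106 108 102 126]
 [142 131 135 139 134 162 191 133  80  77  82  82  70 159 171 167 168 104
   99 114 107 146]
 [160 126 107 110 111 111 111 111 111 111 111 111 112 111 112 111 113 113
   72  44  79  85]]
[[115, 114, 128], [117, 115, 129], [120, 119, 133], [115, 118, 130], [118, 119, 129], [122, 122, 135], [122, 122, 135], [125, 125, 137], [116, 115, 126], [69, 68, 74], [91, 92, 102], [121, 123, 137], [118, 122, 133], [120, 120, 132]]
```

View pics/w6.png

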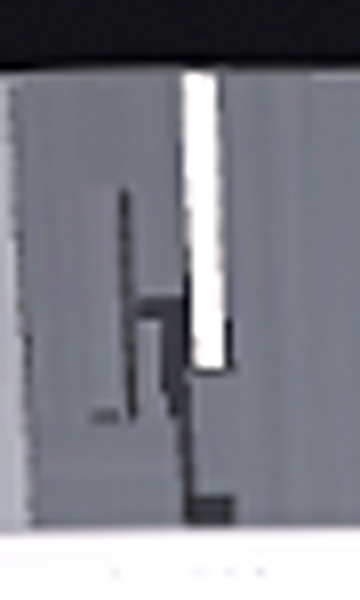

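Call:
{"api": "apply_moves", "payload": {
  "commands": [
    {"dp": [0,1.4,0],"yaw": 0,"grip": 0.1},
    {"dp": [0,1.4,0],"yaw": 0,"grip": 0.1},
    {"dp": [0,1.4,0],"yaw": 0,"grip": 0.1}
  ]
}}

```text
time_s: 11.5
tcp_pos: [0.5589, 0.0503, 0.0865]
eef_rot: [-179.9, 0.1, -177.7]
contact_force: [0.8, -5.4, 6.3]
gripper_width: 0.014
```

Call:
{"api": "apply_moves", "payload": {
  "commands": [
    {"dp": [0,0,0],"yaw": 0,"grip": 0.35},
    {"dp": [0,0,0],"yaw": 0,"grip": 0.35},
    {"dp": [0,0,-30],"yaw": 0,"grip": 0.35},
    {"dp": [0,-15,-60],"yaw": 0,"grip": 0.35},
    {"dp": [15,-35,-70],"yaw": 0,"grip": 0.35},
    {"dp": [25,-50,-70],"yaw": 0,"grip": 0.35},
    {"dp": [25,-50,-70],"yaw": 0,"grip": 0.35},
    {"dp": [25,-50,-70],"yaw": 0,"grip": 0.35}
  ]
}}

```text
time_s: 12.5
tcp_pos: [0.5346, -0.0002, 0.1548]
eef_rot: [-180.0, -0.1, -177.7]
contact_force: [-0.6, 0.6, -0.0]
gripper_width: 0.0305
```

Run:
```python
from plant import *; from h import *
s=get_state();print(s["tcp_pos"],s["eef_rot"],s["gripper_width"],s["contact_force"],s["qd"])
c=capture("wrist"); cv2.imwrite("pics/w7.png",c["color"][:,:,::-1]); crop(c["color"],230,20,330,110,7,"pics/w7c.png")
```

```text
[ 5.34647935e-01 -1.98188367e-04  1.54814747e-01] [-1.79987603e+02 -6.07842522e-02 -1.77745877e+02] 0.030538215069878753 [-0.59181947  0.58466923 -0.03919183] [ 0.42665503  0.47568235  0.60981459  0.00844335 -0.1678771  -0.11568556]
```

View pics/w7.png

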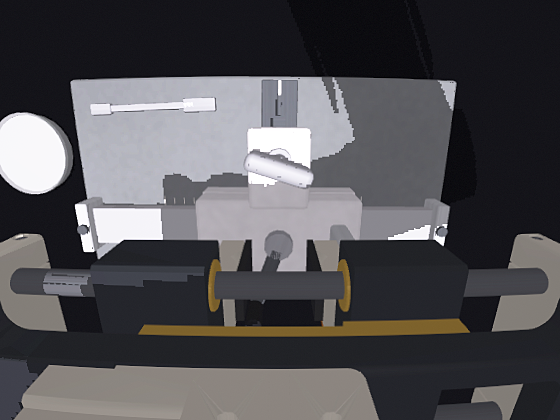

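View pics/w7c.png

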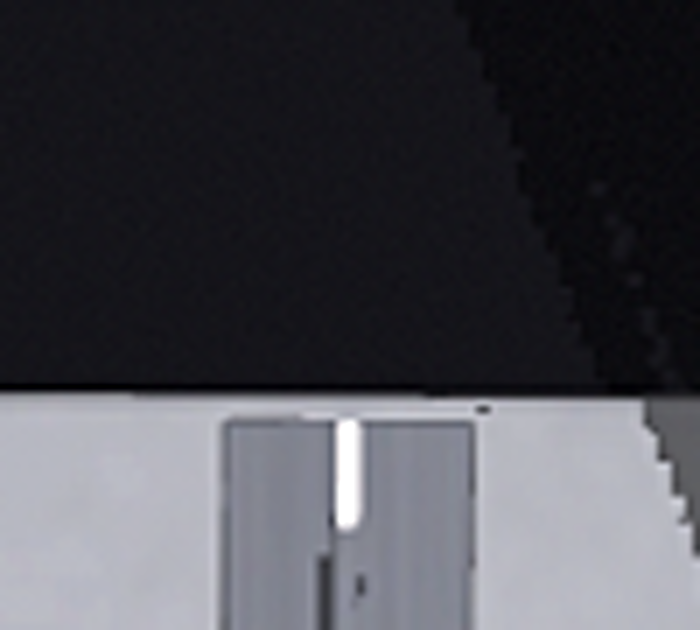

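Run:
```python
from m import *
s=get_state(); c=capture("wrist")
print(c["color"].mean(2)[88:124:2,270:290].astype(int))
crop(c["color"],255,75,305,135,10,"pics/w8.png")
print(c["camera_matrix"][0,2])
```

```text
[[132 133 135 137 137 137 133  59 255 255 255 167 130 136 135 134 137 140
  138 135]
 [133 133 134 137 137 138 135  61 255 255 255 167 130 137 135 135 137 140
  138 136]
 [132 133 135 137 138 137 134  61 255 255 255 168 130 137 135 133 137 140
  139 136]
 [133 133 136 137 137 137 134  81 255 255 238 153 134 138 135 136 139 140
  138 136]
 [133 133 136 137 137 138 135 121 132 137 135 137 139 139 134 136 138 140
  137 136]
 [131 133 136 138 139 140 140 126 137 143 139 138 139 138 135 136 139 141
  138 138]
 [133 134 137 139 144  93  50 108 140 143 140 139 139 139 136 136 138 141
  138 137]
 [131 135 136 140 144  96  53 111 143 146 121 132 140 138 136 136 138 141
  138 137]
 [131 135 136 139 145  96  53 111 143 147 112 130 141 138 134 136 138 141
  136 137]
 [131 133 136 139 144  96  54 111 142 146 137 137 140 138 135 135 139 141
  137 137]
 [133 134 137 141 148  99  54 111 142 144 141 139 140 139 135 135 138 142
  137 137]
 [133 134 137 144  97  60  58 111 142 144 139 139 140 139 135 135 139 142
  138 137]
 [134 135 139 146  99  63  59 111 142 144 140 139 140 139 134 135 139 141
  138 137]
 [134 136 137 143  93  54  52 109 142 146 142 140 140 139 135 135 140 140
  138 138]
 [137 138 137 136 137 138 138 137 137 136 136 134 134 135 135 136 139 140
  137 136]
 [ 94  50  85 131 142 140 141 142 141 141 141 141 141 141 142 138 138 140
  137 137]
 [ 96  57  91 134 142 139 139 138 139 139 139 138 139 139 140 136 138 139
  137 136]
 [ 97  57  91 133 140 138 138 138 138 138 139 138 139 139 138 137 139 139
  138 136]]
278.8080054129079
```

View pics/w8.png

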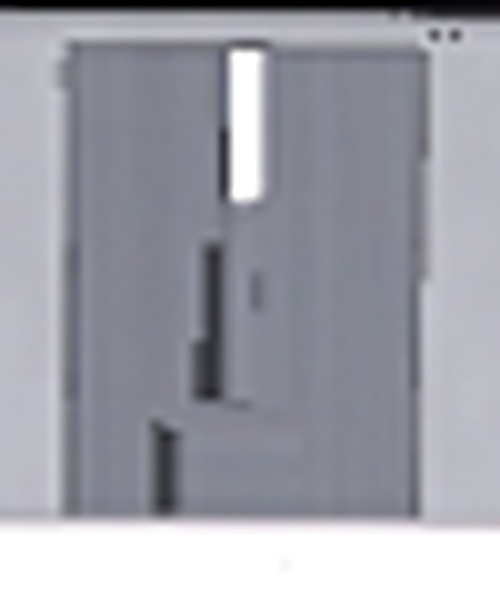

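Call:
{"api": "apply_moves", "payload": {
  "commands": [
    {"dp": [-10,20,0],"yaw": 0,"grip": 0.35},
    {"dp": [-25,50,0],"yaw": 0,"grip": 0.35},
    {"dp": [-25,50,30],"yaw": 0,"grip": 0.35},
    {"dp": [-25,50,60],"yaw": 0,"grip": 0.35},
    {"dp": [-25,50,70],"yaw": 0,"grip": 0.35},
    {"dp": [-25,50,70],"yaw": 0,"grip": 0.1},
    {"dp": [-25,50,70],"yaw": 0,"grip": 0.1},
    {"dp": [-25,50,70],"yaw": 0,"grip": 0.1},
    {"dp": [-25,50,70],"yaw": 0,"grip": 0.1}
  ]
}}

```text
time_s: 13.72
tcp_pos: [0.5589, 0.0511, 0.0866]
eef_rot: [180.0, 0.1, -177.7]
contact_force: [0.5, -1.4, 3.6]
gripper_width: 0.0134
```

Run:
```python
from m import *
s=get_state(); print(s["tcp_pos"],s["gripper_width"],s["contact_force"]); c=capture("wrist")
im=c["color"].mean(2); print(im[27:70:3,186:212].astype(int))
for col in (190.3,193.3,196.2): print(col,onz(c,(col,39),.055,s).round(4))
```

```text
[0.55894266 0.05107794 0.08662507] 0.01335121225173344 [ 0.49615761 -1.40165818  3.55324311]
[[119 118 119 117 119 118 119 121 122 122 119 119 110 134 255 255 255 237
  101 120 123 123 121 118 121 124]
 [120 118 118 118 118 118 118 121 122 122 120 119 112 123 232 255 255 255
  101 119 124 124 122 119 121 124]
 [120 118 118 118 117 118 117 120 121 122 122 120 114 100 215 255 255 254
  139 116 123 124 122 120 120 123]
 [120 118 117 118 116 118 118 121 122 122 121 119 115  99 232 255 255 254
  159 113 123 124 121 120 120 123]
 [120 121 117 118 122 126 127 129 113  64 115 122 116  97 246 255 255 252
  158 113 124 124 123 120 120 124]
 [120 121 117 117 123 126 127 131 111  52 104 126 117 101 209 255 255 255
  177 111 122 124 125 120 120 123]
 [120 121 118 117 121 127 127 131 111  56  96 126 120 107 156 255 255 255
  188 110 122 124 124 121 120 124]
 [121 120 120 119 120 127 127 130 114  67 100 127 121 112  99 255 255 255
  194 117 121 125 124 122 119 123]
 [122 119 120 119 120 124 126 130 122  73 104 131 130 125  73 190 189 255
  194 114 122 125 126 123 119 122]
 [122 120 120 120 120 123 126 128 133  83  96  80  60  58  49 157 145 255
  239 109 123 126 125 122 120 122]
 [123 121 120 119 119 124 127 128 134  87  85  72  68  69  50 131 146 255
  255  30 129 127 125 123 123 123]
 [124 121 120 121 117 124 127 128 133  88  62 122 124 129  53  93 134 255
  255  40 129 128 126 124 122 122]
 [124 121 120 121 119 125 127 128 132  97  45 126 127 130  52  59  60 134
  127 126 125 127 127 126 123 121]
 [123 121 120 121 121 111  97  94  93 112  43 114 125 126 108  54  55  70
  132 126 126 128 127 125 123 122]
 [121 122 121 121 122 122 122 124 122 123 125 124 123 124 126 126  77  65
  133 126 125 127 126 126 122 122]]
190.3 [ 0.4418 -0.004   0.055 ]
193.3 [ 0.4418 -0.0023  0.055 ]
196.2 [ 0.4418 -0.0006  0.055 ]
```

Call:
{"api": "apply_moves", "payload": {
  "commands": [
    {"dp": [0,0,0],"yaw": 0,"grip": 0.4},
    {"dp": [0,0,0],"yaw": 0,"grip": 0.4},
    {"dp": [0,0,-20],"yaw": 0,"grip": 0.4},
    {"dp": [0,0,-50],"yaw": 0,"grip": 0.4},
    {"dp": [0,0,-85],"yaw": -0.15,"grip": 0.5},
    {"dp": [-15,-18,-90],"yaw": -0.33,"grip": 0.5},
    {"dp": [-30,-36,-90],"yaw": -0.51,"grip": 0.5},
    {"dp": [-45,-54,-90],"yaw": -0.69,"grip": 0.5},
    {"dp": [-58,-71,-90],"yaw": -0.87,"grip": 0.5},
    {"dp": [-58,-71,-90],"yaw": -1.05,"grip": 0.5},
    {"dp": [-58,-71,-90],"yaw": -1.23,"grip": 0.5},
    {"dp": [-58,-71,-90],"yaw": -1.41,"grip": 0.5}
  ]
}}

```text
time_s: 15.28
tcp_pos: [0.6185, -0.0177, 0.1751]
eef_rot: [179.9, -0.0, -96.6]
contact_force: [-0.8, 0.1, 0.5]
gripper_width: 0.0441
```

Call:
{"api": "apply_moves", "payload": {
  "commands": [
    {"dp": [0,0,0],"yaw": -0.18,"grip": 0.5},
    {"dp": [0,0,0],"yaw": -0.36,"grip": 0.5},
    {"dp": [0,0,0],"yaw": -0.54,"grip": 0.5},
    {"dp": [0,0,0],"yaw": -0.72,"grip": 0.5},
    {"dp": [0,0,0],"yaw": -0.9,"grip": 0.5},
    {"dp": [0,0,0],"yaw": -1.08,"grip": 0.5},
    {"dp": [0,0,0],"yaw": -1.26,"grip": 0.5},
    {"dp": [0,0,0],"yaw": -1.405,"grip": 0.5},
    {"dp": [0,0,0],"yaw": -1.405,"grip": 0.5},
    {"dp": [0,0,0],"yaw": -1.405,"grip": 0.5}
  ]
}}

```text
time_s: 16.52
tcp_pos: [0.6187, -0.0176, 0.1754]
eef_rot: [180.0, 0.0, -16.6]
contact_force: [-0.8, 0.5, -1.0]
gripper_width: 0.0438
```

Run:
```python
from m import *
s=get_state(); print(s["tcp_pos"],s["eef_rot"],s["gripper_width"],s["joints"]); c=capture("wrist")
cv2.imwrite("pics/w9.png",c["color"][:,:,::-1])
```

```text
[ 0.61869624 -0.01764274  0.17538168] [ 1.79992165e+02  2.31890337e-02 -1.66153706e+01] 0.043848855288947455 [ 1.64147417e+01  1.74320526e+01 -1.08033974e+01 -6.88929942e-03
 -6.17882624e+01  5.69731473e+01]
```

View pics/w9.png

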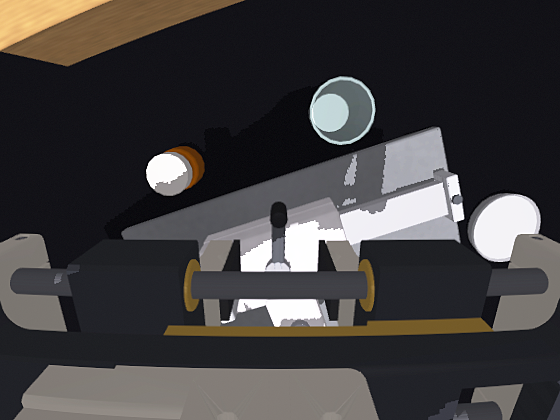

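Call:
{"api": "apply_moves", "payload": {
  "commands": [
    {"dp": [0,0,30],"yaw": 0,"grip": 0.5},
    {"dp": [0,0,60],"yaw": 0,"grip": 0.5},
    {"dp": [0,0,80],"yaw": 0,"grip": 0.5},
    {"dp": [0,0,88],"yaw": 0,"grip": 0.5},
    {"dp": [0,0,88],"yaw": 0,"grip": 0.1},
    {"dp": [0,0,88],"yaw": 0,"grip": 0.1},
    {"dp": [0,0,88],"yaw": 0,"grip": 0.1},
    {"dp": [0,0,88],"yaw": 0,"grip": 0.1}
  ],
  "newtons": 6
}}

```text
time_s: 17.58
tcp_pos: [0.6193, -0.0175, 0.0883]
eef_rot: [-180.0, -0.1, -16.4]
contact_force: [-0.4, 0.3, 1.9]
gripper_width: 0.0137
```

Call:
{"api": "apply_moves", "payload": {
  "commands": [
    {"dp": [-0.4,7.2,0],"yaw": 0.12,"grip": 0.1},
    {"dp": [-1.7,14.3,0],"yaw": 0.24,"grip": 0.1},
    {"dp": [-3.8,21.1,0],"yaw": 0.36,"grip": 0.1},
    {"dp": [-6.8,27.7,0],"yaw": 0.48,"grip": 0.1},
    {"dp": [-10.5,33.9,0],"yaw": 0.6,"grip": 0.1},
    {"dp": [-14.9,39.6,0],"yaw": 0.72,"grip": 0.1},
    {"dp": [-20,44.7,0],"yaw": 0.84,"grip": 0.1},
    {"dp": [-25.6,49.2,0],"yaw": 0.96,"grip": 0.1},
    {"dp": [-31.7,52.9,0],"yaw": 1.08,"grip": 0.1},
    {"dp": [-38.3,55.9,0],"yaw": 1.2,"grip": 0.1},
    {"dp": [-42.3,57.4,0],"yaw": 1.25,"grip": 0.1},
    {"dp": [-42.3,57.4,0],"yaw": 1.25,"grip": 0.1}
  ]
}}

```text
time_s: 19.08
tcp_pos: [0.5628, -0.0605, 0.0882]
eef_rot: [-179.9, 0.0, -88.0]
contact_force: [0.8, 0.4, 1.4]
gripper_width: 0.0138
```

Run:
```python
from m import *
s=get_state(); print(s["tcp_pos"],s["eef_rot"],s["gripper_width"],s["contact_force"]); c=capture("wrist")
cv2.imwrite("pics/w10.png",c["color"][:,:,::-1])
```

```text
[ 0.56281075 -0.06048468  0.08824228] [-1.79888221e+02  1.82285970e-02 -8.80173781e+01] 0.013769032124668918 [0.81010113 0.38454453 1.41710433]
```

Call:
{"api": "apply_moves", "payload": {
  "commands": [
    {"dp": [0,1,0],"yaw": 0,"grip": 0.1},
    {"dp": [0,2,0],"yaw": 0,"grip": 0.1},
    {"dp": [0,2,0],"yaw": 0,"grip": 0.1}
  ],
  "newtons": 20
}}

```text
time_s: 19.5
tcp_pos: [0.5627, -0.0604, 0.0884]
eef_rot: [-179.7, 0.0, -88.0]
contact_force: [7.8, 0.8, -1.3]
gripper_width: 0.0129
```

Call:
{"api": "apply_moves", "payload": {
  "commands": [
    {"dp": [0,0,0],"yaw": 0,"grip": 0.5},
    {"dp": [0,0,0],"yaw": 0,"grip": 0.5},
    {"dp": [0,0,-15],"yaw": 0,"grip": 0.5},
    {"dp": [0,0,-45],"yaw": 0,"grip": 0.5},
    {"dp": [0,0,-80],"yaw": 0,"grip": 0.5},
    {"dp": [-20,12,-100],"yaw": 0,"grip": 0.5},
    {"dp": [-50,30,-110],"yaw": 0,"grip": 0.5},
    {"dp": [-80,48,-110],"yaw": 0,"grip": 0.5},
    {"dp": [-110,62,-110],"yaw": 0,"grip": 0.5},
    {"dp": [-122,68,-110],"yaw": 0,"grip": 0.5},
    {"dp": [-122,68,-110],"yaw": 0,"grip": 0.5},
    {"dp": [-122,68,-110],"yaw": 0,"grip": 0.5}
  ]
}}

```text
time_s: 21.0
tcp_pos: [0.4882, 0.0583, 0.1978]
eef_rot: [-180.0, -0.0, -88.1]
contact_force: [-0.7, 0.2, -0.5]
gripper_width: 0.044
```

Run:
```python
from m import *
s=get_state(); print(s["tcp_pos"],s["eef_rot"],s["gripper_width"],s["contact_force"]); c=capture("wrist")
cv2.imwrite("pics/w11.png",c["color"][:,:,::-1]); crop(c["color"],180,100,380,250,4,"pics/w11c.png")
```

```text
[0.48820215 0.05834898 0.19775609] [-1.79998589e+02 -8.87229450e-03 -8.80567693e+01] 0.044000394590796355 [-0.70271823  0.20956197 -0.51011031]
```

View pics/w11.png

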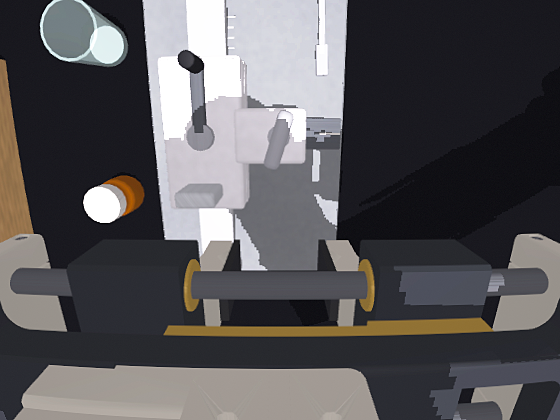

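View pics/w11c.png

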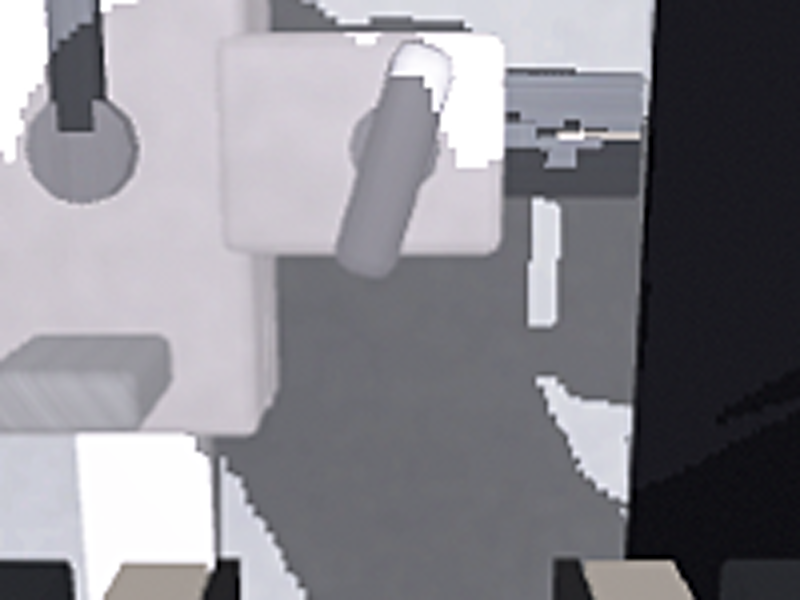

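Run:
```python
from m import *
s=get_state(); c=capture("wrist")
crop(c["color"],295,105,350,160,12,"pics/w12.png")
W=lambda u,v:((u+.5)/4-.5+180,(v+.5)/4-.5+100)
f=lambda n,p,z:print(n,onz(c,W(*p),z,s).round(4))
print(pose(c,s)[0])
f("wA",(424,42),.132);f("wB",(368,268),.132);f("wc",(396,155),.132);f("hub",(83,150),.084);f("tab",(83,400),.115)
print(c["color"].mean(2)[126:146,310:342:2].astype(int))
```

```text
[ 0.49151624 -0.01592922  0.35596739]
wA [ 0.487  -0.0222  0.132 ]
wB [0.4959 0.0185 0.132 ]
wc [ 0.4913 -0.0023  0.132 ]
hub [0.5605 0.0015 0.084 ]
tab [0.5544 0.0502 0.115 ]
[[154 153 153 153 153 152 152 152 151 150 150 149 150 150 149 160]
 [161 158 157 155 155 155 154 154 154 152 151 152 153 150 150 165]
 [157 157 158 157 158 157 160 158 155 153 154 154 153 153 154 163]
 [159 159 160 159 159 162 160 159 159 158 157 156 157 156 156 143]
 [159 157 159 161 160 168  65  56 159 156 155 155 155 152 155 112]
 [165 159 149 153 150 154  65  56 146 152 150 150 149 150 150 100]
 [162 159  75  60  54  87  89  79  77 154 150 149 149 147 150  93]
 [162 159  81  94  81 242 238 233 207 196 196 198 197 198 200 116]
 [163 158 115 170 159 255 255 255 184 182 183 192 194 195 197 129]
 [167 158 168 166 160 147 147 148 155 160 143  92  93  93  94  99]
 [152 164 156 167 162 159 158 154 158 161 117  73  74  73  73 105]
 [ 65 153 110 149 160 158 160 109 111 111  96  78  78  78  76 104]
 [ 79  71  69  54 155 154 155  71  70  71  74  77  76  77  76 106]
 [ 82  78  76  99 157 156 157  77  77  77  78  79  78  77  76 124]
 [ 84  80  78 168 164 163 165  83  79  80  81  79  80  79  78 123]
 [ 82  81  79 147 150 149 151  83  80  81  81  79  79  79  77 121]
 [ 78  78  77  71  67  67  66  74  79  79  78  78  79  77  75 123]
 [ 81  78  78  77  77  77  78  78  78  78  79  79  80  78  78 123]
 [ 80  81  80  79  80  80  80  79  79  78  79  79  79  79  77 123]
 [ 80  80  80  79  79  78  79  78  78  79  78  79  79  78  77 124]]
```

View pics/w12.png

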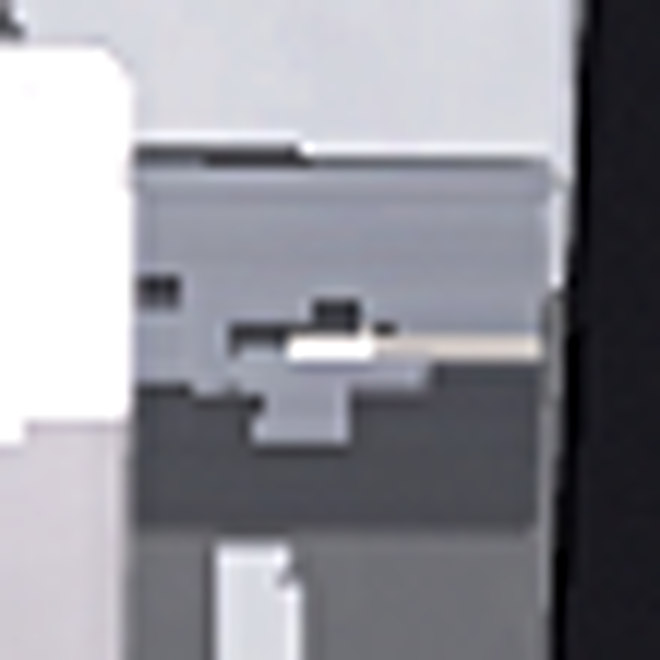

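Call:
{"api": "apply_moves", "payload": {
  "commands": [
    {"dp": [-15,44,30],"yaw": 0,"grip": 0.5},
    {"dp": [-15,44,60],"yaw": 0,"grip": 0.5},
    {"dp": [-15,44,85],"yaw": 0,"grip": 0.5},
    {"dp": [-15,44,85],"yaw": 0,"grip": 0.5},
    {"dp": [-15,44,85],"yaw": 0,"grip": 0.5}
  ]
}}

```text
time_s: 21.72
tcp_pos: [0.4442, 0.0722, 0.1133]
eef_rot: [-180.0, -0.0, -88.1]
contact_force: [0.2, 0.1, 1.0]
gripper_width: 0.0439
```

Run:
```python
from m import *
s=get_state(); print(s["tcp_pos"],s["eef_rot"],s["qd"]); c=capture("wrist")
for P in [(.4415,-.003,.055),(.4415,-.003,.0305),(.4305,-.003,.0305),(.4525,-.003,.0305)]: print(proj(c,P,s))
cv2.imwrite("pics/w13.png",c["color"][:,:,::-1]); u,v=proj(c,(.4415,-.003,.055),s).astype(int)
crop(c["color"],u-35,v-30,u+35,v+30,10,"pics/w13c.png"); print(u-35,v-30)
```

```text
[0.44418945 0.07218233 0.11328933] [-1.79968998e+02 -6.17489846e-03 -8.80743980e+01] [ 0.12808408 -0.8019612   0.37158356 -0.10362443  0.17237033 -0.00715004]
[287.79327529 117.7811705 ]
[286.9228229 117.9031128]
[301.21680489 118.41637562]
[272.61245579 117.41714234]
252 87
```

View pics/w13.png

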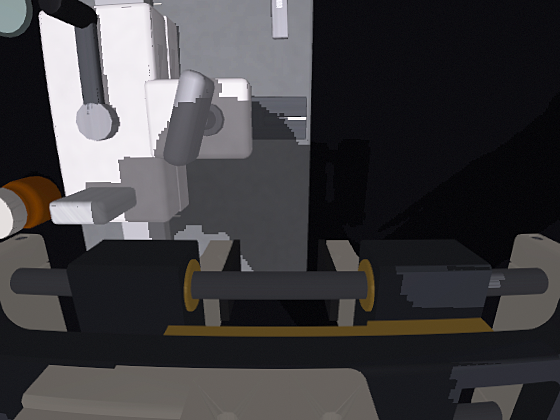

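View pics/w13c.png

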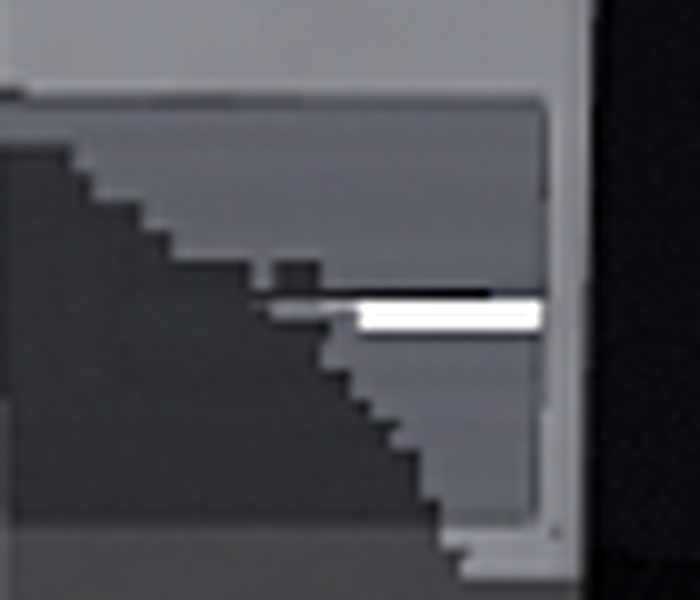

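Call:
{"api": "apply_moves", "payload": {
  "commands": [
    {"dp": [0,0,-30],"yaw": 0,"grip": 0.5},
    {"dp": [0,-5,-55],"yaw": 0.05,"grip": 0.5},
    {"dp": [25,-18,-60],"yaw": 0.12,"grip": 0.5},
    {"dp": [50,-30,-60],"yaw": 0.2,"grip": 0.5},
    {"dp": [70,-40,-60],"yaw": 0.26,"grip": 0.45},
    {"dp": [76,-44,-60],"yaw": 0.26,"grip": 0.45},
    {"dp": [76,-44,-60],"yaw": 0.26,"grip": 0.45},
    {"dp": [76,-44,-60],"yaw": 0.26,"grip": 0.45}
  ]
}}

```text
time_s: 22.78
tcp_pos: [0.4899, -0.0018, 0.1728]
eef_rot: [-180.0, 0.0, -102.9]
contact_force: [0.7, -1.0, -0.1]
gripper_width: 0.0394
```

Run:
```python
from m import *
s=get_state(); print(s["tcp_pos"],s["eef_rot"],s["gripper_width"]); c=capture("wrist")
cv2.imwrite("pics/w14.png",c["color"][:,:,::-1])
c=capture("scene"); crop(c["color"],165,120,335,290,3.5,"pics/s14.png")
```

```text
[ 0.48988936 -0.00175272  0.17282095] [-1.79983859e+02  2.04939477e-02 -1.02903735e+02] 0.039395997110282945
```

View pics/w14.png

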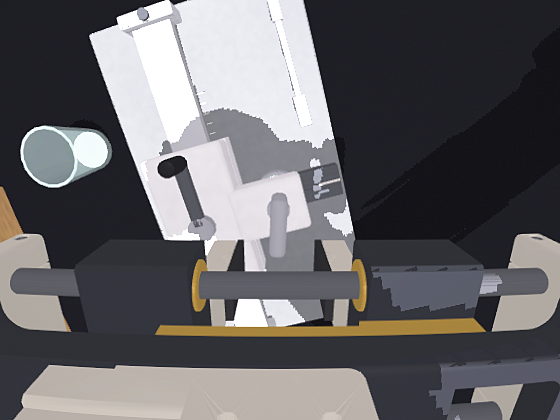

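View pics/s14.png

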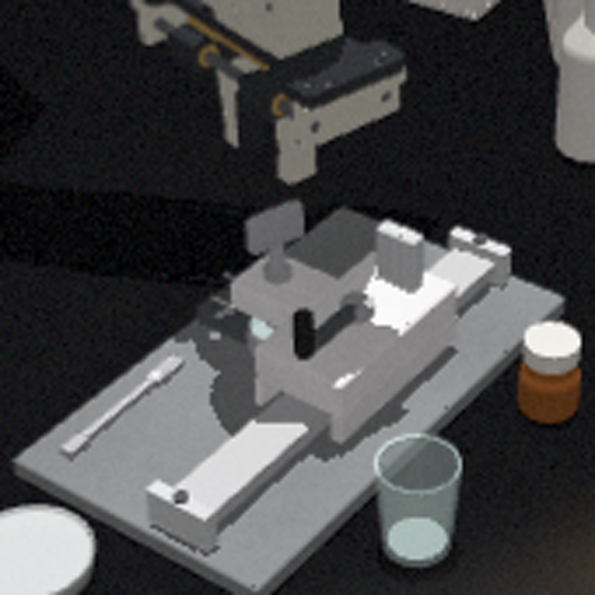

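Call:
{"api": "apply_moves", "payload": {
  "commands": [
    {"dp": [0,-1,25],"yaw": 0,"grip": 0.45},
    {"dp": [0,-1,50],"yaw": 0,"grip": 0.45},
    {"dp": [0,-1,66],"yaw": 0,"grip": 0.45},
    {"dp": [0,-1,72],"yaw": 0,"grip": 0.45},
    {"dp": [0,-1,72],"yaw": 0,"grip": 0.08},
    {"dp": [0,-1,72],"yaw": 0,"grip": 0.08},
    {"dp": [0,-1,72],"yaw": 0,"grip": 0.08},
    {"dp": [0,-1,72],"yaw": 0,"grip": 0.08}
  ],
  "newtons": 30
}}

```text
time_s: 23.88
tcp_pos: [0.4906, -0.0023, 0.101]
eef_rot: [180.0, 0.0, -103.0]
contact_force: [-4.5, 1.2, 5.8]
gripper_width: 0.0119
```

Run:
```python
from m import *
s=get_state(); print(s["tcp_pos"],s["eef_rot"],s["gripper_width"],s["contact_force"],s["moment"],s["joints"])
```

```text
[ 0.49064199 -0.0022909   0.10104978] [ 1.79983158e+02  1.45274305e-02 -1.02958823e+02] 0.011913947700889311 [-4.45769869  1.23286904  5.78761394] [ 0.77325066  1.54623091 -0.04139011] [ 2.27256405e+01  1.03732504e+01 -3.18258214e+01 -2.91871147e-02
 -4.78061375e+01 -3.56648570e+01]
```

Call:
{"api": "apply_moves", "payload": {
  "commands": [
    {"dp": [0,0,0],"yaw": 0.1,"grip": 0.08},
    {"dp": [0,0,0],"yaw": 0.2,"grip": 0.08},
    {"dp": [0,0,0],"yaw": 0.3,"grip": 0.08},
    {"dp": [0,0,0],"yaw": 0.4,"grip": 0.08},
    {"dp": [0,0,0],"yaw": 0.5,"grip": 0.08},
    {"dp": [0,0,0],"yaw": 0.6,"grip": 0.08},
    {"dp": [0,0,0],"yaw": 0.7,"grip": 0.08},
    {"dp": [0,0,0],"yaw": 0.8,"grip": 0.08},
    {"dp": [0,0,0],"yaw": 0.9,"grip": 0.08},
    {"dp": [0,0,0],"yaw": 1.0,"grip": 0.08},
    {"dp": [0,0,0],"yaw": 1.05,"grip": 0.08},
    {"dp": [0,0,0],"yaw": 1.05,"grip": 0.08}
  ]
}}

```text
time_s: 25.38
tcp_pos: [0.49, -0.0017, 0.101]
eef_rot: [179.9, -0.0, -163.2]
contact_force: [-9.0, 7.2, 8.8]
gripper_width: 0.0115
```

Run:
```python
from m import *
s=get_state(); print(s["tcp_pos"],s["eef_rot"],s["gripper_width"],s["contact_force"],s["moment"],s["joint_torque"])
```

```text
[ 0.48996451 -0.00173593  0.10103293] [ 1.79919835e+02 -4.25721938e-02 -1.63171801e+02] 0.011546849519252066 [-9.01559517  7.20374785  8.76658013] [ 2.63177409  3.00748242 -0.03644496] [ -3.4173169  -34.09391284  23.17976117   7.50288427   1.70279559
  -0.29066546]
```

Call:
{"api": "apply_moves", "payload": {
  "commands": [
    {"dp": [0.3,0.6,0],"yaw": 0.02,"grip": 0.08},
    {"dp": [0.3,0.6,0],"yaw": 0.05,"grip": 0.08},
    {"dp": [0.3,0.6,0],"yaw": 0.08,"grip": 0.08},
    {"dp": [0.3,0.6,0],"yaw": 0.08,"grip": 0.08}
  ]
}}

```text
time_s: 25.88
tcp_pos: [0.4899, -0.0016, 0.101]
eef_rot: [180.0, -0.0, -167.7]
contact_force: [-5.6, 4.1, 7.1]
gripper_width: 0.012
```

Run:
```python
from m import *
s=get_state(); print(s["tcp_pos"],s["eef_rot"],s["gripper_width"],s["contact_force"],s["moment"],s["joint_torque"][5])
```

```text
[ 0.48993027 -0.00156525  0.1010479 ] [ 1.79958733e+02 -2.09435580e-02 -1.67724472e+02] 0.012047530919954379 [-5.62140439  4.10284805  7.05204425] [ 1.48465765  2.10342326 -0.07697462] -0.1426886161789298
```

Call:
{"api": "apply_moves", "payload": {
  "commands": [
    {"dp": [0,0,0],"yaw": 0.02,"grip": 0.08},
    {"dp": [0,0,0],"yaw": 0.04,"grip": 0.08},
    {"dp": [0,0,0],"yaw": 0.04,"grip": 0.08}
  ]
}}

```text
time_s: 26.25
tcp_pos: [0.4899, -0.0015, 0.101]
eef_rot: [180.0, -0.0, -170.0]
contact_force: [-6.0, 4.0, 7.5]
gripper_width: 0.0121
```

Run:
```python
from m import *
s=get_state(); print(s["tcp_pos"],s["eef_rot"],s["gripper_width"],s["contact_force"],s["moment"],s["joint_torque"][5])
```

```text
[ 0.48993329 -0.0015463   0.10104837] [ 1.79960872e+02 -2.51548711e-02 -1.69995738e+02] 0.012084002142138077 [-5.98116925  3.97534705  7.45855321] [1.55103919 2.16096708 0.05922888] -0.2256197389215231
```

Call:
{"api": "apply_moves", "payload": {
  "commands": [
    {"dp": [0,0,0],"yaw": 0.02,"grip": 0.08},
    {"dp": [0,0,0],"yaw": 0.04,"grip": 0.08},
    {"dp": [0,0,0],"yaw": 0.04,"grip": 0.08}
  ]
}}

```text
time_s: 26.62
tcp_pos: [0.49, -0.0015, 0.1011]
eef_rot: [180.0, -0.0, -172.2]
contact_force: [-5.1, 4.3, 6.2]
gripper_width: 0.012
```

Run:
```python
from m import *
s=get_state(); print(s["tcp_pos"],s["eef_rot"],s["gripper_width"],s["contact_force"],s["moment"],s["joint_torque"][5])
```

```text
[ 0.49001406 -0.00153705  0.10105079] [ 1.79977478e+02 -2.32512344e-02 -1.72223792e+02] 0.011991666363693134 [-5.0806487   4.29210737  6.2399481 ] [1.54666084 2.07690861 0.66280306] -0.8019663020968437
```

Call:
{"api": "apply_moves", "payload": {
  "commands": [
    {"dp": [0,0,0],"yaw": -0.12,"grip": 0.08},
    {"dp": [0,0,0],"yaw": -0.26,"grip": 0.08},
    {"dp": [0,0,0],"yaw": -0.4,"grip": 0.08},
    {"dp": [0,0,0],"yaw": -0.54,"grip": 0.08},
    {"dp": [0,0,0],"yaw": -0.68,"grip": 0.08},
    {"dp": [0,0,0],"yaw": -0.82,"grip": 0.08},
    {"dp": [0,0,0],"yaw": -0.96,"grip": 0.08},
    {"dp": [0,0,0],"yaw": -1.1,"grip": 0.08},
    {"dp": [0,0,0],"yaw": -1.24,"grip": 0.08},
    {"dp": [0,0,0],"yaw": -1.38,"grip": 0.08},
    {"dp": [0,0,0],"yaw": -1.5,"grip": 0.08},
    {"dp": [0,0,0],"yaw": -1.58,"grip": 0.08}
  ]
}}

```text
time_s: 28.12
tcp_pos: [0.4909, -0.0022, 0.1011]
eef_rot: [-180.0, -0.0, -81.6]
contact_force: [-0.2, -1.9, 1.7]
gripper_width: 0.0119
```

Call:
{"api": "apply_moves", "payload": {
  "commands": [
    {"dp": [0,0,0],"yaw": 0,"grip": 0.08},
    {"dp": [0,0,0],"yaw": 0,"grip": 0.08}
  ]
}}

```text
time_s: 28.38
tcp_pos: [0.4909, -0.0021, 0.1011]
eef_rot: [-180.0, -0.0, -81.8]
contact_force: [0.2, -3.2, 5.2]
gripper_width: 0.0119
```

Run:
```python
from m import *
s=get_state(); print(s["tcp_pos"],s["eef_rot"],s["gripper_width"],s["contact_force"],s["moment"],s["joint_torque"][5],s["joints"])
c=capture("wrist"); cv2.imwrite("pics/w15.png",c["color"][:,:,::-1])
c=capture("scene"); crop(c["color"],165,120,335,290,3.5,"pics/s15.png")
c=capture("side"); crop(c["color"],235,170,355,300,4.6,"pics/d15.png")
```

```text
[ 0.49091786 -0.00214701  0.10105115] [-1.79957073e+02 -2.51041210e-02 -8.18318069e+01] 0.011882432237395076 [ 0.20304664 -3.23879654  5.16150442] [-1.28305015  0.05608926  0.0058746 ] -0.01615891233086586 [ 2.27764207e+01  1.03626397e+01 -3.18712769e+01  4.74586141e-02
 -4.77308855e+01 -1.46401286e+01]
```

View pics/w15.png

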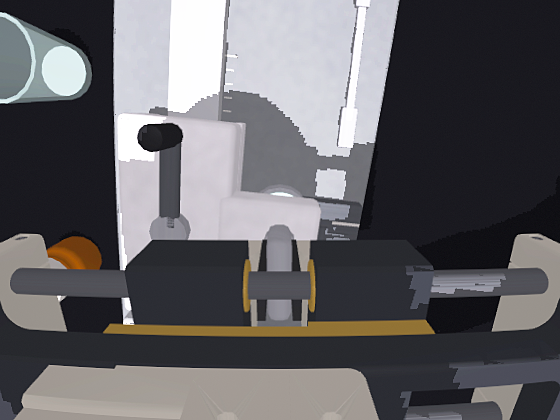

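View pics/s15.png

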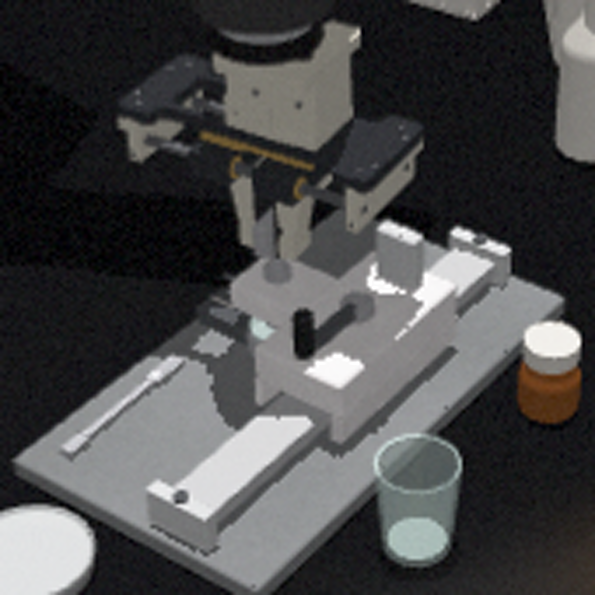

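Call:
{"api": "apply_moves", "payload": {
  "commands": [
    {"dp": [0,0,0],"yaw": -0.032,"grip": 0.08},
    {"dp": [0,0,0],"yaw": -0.032,"grip": 0.08},
    {"dp": [0,0,0],"yaw": -0.032,"grip": 0.08},
    {"dp": [0,0,0],"yaw": -0.032,"grip": 0.08}
  ]
}}

```text
time_s: 29.02
tcp_pos: [0.4909, -0.0021, 0.101]
eef_rot: [-180.0, -0.0, -80.0]
contact_force: [-0.3, -3.8, 6.0]
gripper_width: 0.0116
```

Run:
```python
from m import *
s=get_state(); print(s["tcp_pos"],s["eef_rot"],s["gripper_width"],s["contact_force"],s["moment"],s["time_s"])
c=capture("wrist"); crop(c["color"],100,100,400,330,2.6,"pics/w16.png")
```

```text
[ 0.49093491 -0.0021325   0.10102717] [-1.79960123e+02 -2.82041893e-02 -7.99616280e+01] 0.011557655733690662 [-0.25176171 -3.78376708  6.02902961] [-1.4207941   0.09233915  0.02526206] 29.025
```

View pics/w16.png

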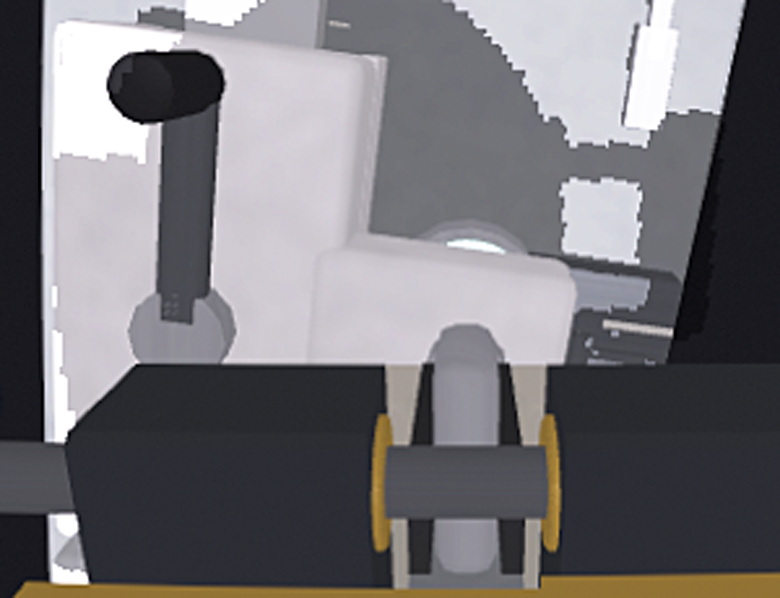

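View pics/d15.png

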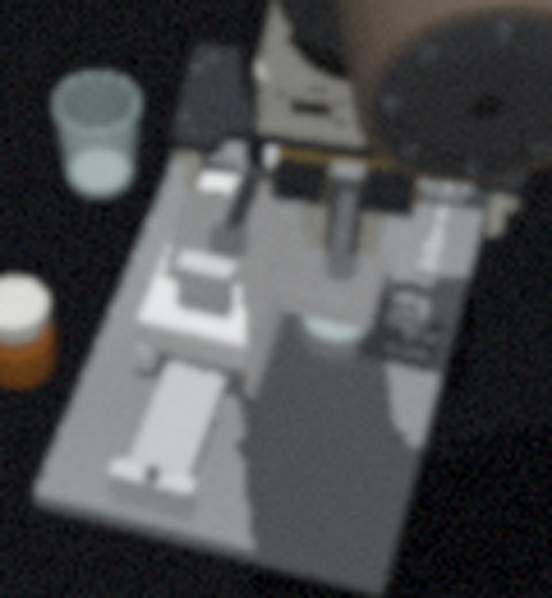

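Run:
```python
from m import *
s=get_state(); c=capture("wrist")
W=lambda u,v:((u+.5)/2.6-.5+100,(v+.5)/2.6-.5+100)
a=onz(c,W(182,330),.084,s);b=onz(c,W(143,87),.112,s);print(a,b,np.degrees(np.arctan2(b[1]-a[1],b[0]-a[0]))+90-2.05, np.hypot(*(b-a)[:2]))
b=onz(c,W(189,160),.082,s);a=onz(c,W(184,285),.082,s);print(np.degrees(np.arctan2(b[1]-a[1],b[0]-a[0]))+90-2.05)
```

```text
[ 5.60494490e-01 -4.11375389e-04  8.40000000e-02] [ 0.56258336 -0.05880307  0.112     ] -0.001206792763741582 0.05842904880451506
0.2303790916345294
```

```bash
python3 -c "
from plant import *
print(close_job()); s=get_state(); print(s['eef_rot'],s['gripper_width'],s['time_s'])"
```

```text
the job is handed in; nothing more can be done
None
the job is handed in; nothing more can be done
```

The job is handed in at about 29 s of the 72 s allowed. I unlocked the lever, slid the carriage about 77 mm to the white line and locked the lever again. Then I turned the thumbscrew until it seated, backed it off a quarter turn and kept hold of the wing.

- **Pointer at the line:** After locking, a view from almost straight above showed the pointer covering the white line, within about 0.5 mm. An earlier view, taken while I was still lining up, put it 0.65 mm short, so I nudged the carriage. A poorly lit view after locking suggested up to 1.3 mm past the line. I trusted the closer straight-down view over that one.
- **Lever:** It resisted with about 8 N and did not move at the locked stop. In the last picture it measured within about 0.2° of home.
- **Seating:** The turning moment rose from about 0.06 to 0.66 N m just past a tool angle of −170.0°. The stand's orientation predicted seating at −169.8°.
- **Back-off:** The tool ended at −80.0°, which is 90° back from seating. The wing is straight between the fingers, with a measured opening of 11.6 mm and the grip set to 30 N.
- **Loose things:** The spatula, jar and beaker, and the part of the dish in view, looked unmoved in the last pictures. I did not check the mortar or wash bottle closely at the end, but the arm stayed clear of them.

The state could not be read after hand-in, so nothing was checked during the final second.

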